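# Press the tilt mount's corner to the scale tab and let it spring back

## Robot

A 6-joint arm with a two-finger parallel gripper is mounted at the origin on the work surface. World frame = base frame: x ahead of the robot, y to its left, z up, the work surface at z = 0. Lengths are in mm, angles in rad, forces in N, time in s.
With the tool pointing down it reaches from about 300 to 875 mm from the base axis. Payload 6.4 kg.
Tool frame: the origin (TCP) lies between the finger pads; the fingertips stand 19 mm ahead of it and the grasp point (between the pads) is the TCP; z points along the fingers, y is the line along which they close (so a half turn about z gives the same grasp; the last joint's range is limited). The gripper opens to 85 mm and grips with 20 to 120 N. Pads are 22 mm wide; open, the fingers measure 114 mm over their backs; the gripper's body (76 mm by 85 mm) begins 54 mm behind the grasp point. The pads swing forward as they close: fully open they stand 13 mm farther back than shut.
Start: joints at [1.142, 0.181, 1.607, -0, 1.354, -0.206], TCP at [127.04, 560.805, 250.288] pointing down, gripper open.
Joint ranges: [-2.99, 2.99], [-0.89, 2.07], [0.3, 2.58], [-1.14, 4.28], [0, 2.63], [-3.12, 3.12]. Speed limits (rad/s): [2.57, 2.57, 3.01, 3.14, 3.14, 3.14].

## Interface

Orientations are given as a 3x3 rotation matrix whose columns are the frame's x, y, z axes.
In Python, from rig import ctrl, grip, kin, eyes, job, telemetry gives the robot as it stands. Calls block until the motion is done:
- ctrl.move_pose(position, orientation): joint-space move of the TCP to a pose.
- ctrl.move_l(position, vel=150, rotation=None): straight line of the TCP; rotation=None keeps the orientation; vel is the mean speed in mm/s.
- ctrl.move_j(angles): joint-space move.
- grip(opening): finger opening in mm; the grip force is fixed at half the most; returns when the fingers have stopped.
- ctrl.sleep(seconds).
- kin.ik(position, orientation): joint angles nearest the present ones, or None.
- eyes.camera(name): name is "scene" or "top" or "wrist"; returns the picture (420x560x3 uint8, red, green, blue); there is no depth.
- eyes.get_calibration(name): a dict with "fx", "fy", "cx", "cy" (pixels), "dist" ([k1, k2, p1, p2, k3] as OpenCV has them; the pictures are not rectified), "rvec" (rotation vector, rad) and "tvec" (3), from world to camera coordinates, as OpenCV has them; the wrist camera has in their place "tool_from_camera" (4x4, takes a point from camera to tool coordinates, whose origin is the TCP and whose axes are the flange's). Camera axes: x right, y down, z forward; pixel columns grow to the right and rows downward; lengths in mm; the calibration is good to about 2 mm. A picture is of the moment at which its call begins: read the wrist's pose just before it. get_calibration takes no time and is no camera call.
A pose or a line that the arm cannot do raises ctrl.Unreachable and nothing moves.
- job.hand_in(): hands the job in; it is judged then, once.
Trained networks look in the newest picture that a camera, given by its name, has taken for a name from the list of things; names that differ only in an ending like _2 or _b are one class to them, and where a whole thing is asked for, a point or a joint stands for the part that bears it (a point fixed in the world has none). Each returns a list of dicts, best first, with "conf" (0 to 1); they miss things now and then, are a little off and sometimes report something else, mostly with a low value. They report only what shows in the picture. A call takes as long as a camera call.
- eyes.look_for(label, camera): "position" ([column, row] in pixels, amid what is visible of it).
- eyes.silhouettes(label, camera): "mask" (420x560 bool, what is visible of it) and "position" ([column, row] in pixels, amid what is visible of it).
- eyes.tip_of(label, camera): "position" ([column, row] in pixels: a listed point, or the origin of a listed thing).
Readings, each from a call of its own:
- telemetry.read_time(): time.
- telemetry.read_qpos(): joint angles.
- telemetry.read_dq(): joint speeds.
- telemetry.read_joint_efforts(): joint torques, N m.
- telemetry.read_position(): TCP position.
- telemetry.read_ee_rot(): TCP orientation.
- telemetry.read_force(): force on the tool from outside, world axes, zero at the start.
- telemetry.read_torque(): the same for the moment, N m.
- telemetry.read_gripper_width(): finger opening in mm.
- telemetry.read_finger_force(): force on a finger pad.
Only numpy, scipy, OpenCV 4.12 (cv2) and the standard library are available. Lean on these libraries where they do the work, as an engineer would, in place of code of your own. Each camera call takes 0.05 s, during which the arm holds its last target. There are 200 camera calls.

## Task

Check the spring travel of the mirror's tilt mount: with the fingertips, press down the round pad on the corner of its tilt plate until the pointer tip at the other end has risen level with the tab on the scale, without going on past the tab, keep it there for a full second, then release the pad so that the plate springs all the way back. Keep off the mirror, the pointer and the scale with its tab; do not push the mount about or lift it, and leave the other things on the bench where they are.

Things in the scene. Friction and masses are not known exactly. Their poses are not given: they have to be found in the camera images.
- mount_base (a point): Reference point of the tilt mount, a loose 2.5 kg apparatus standing on the bench, about 110 x 300 mm and 135 mm high: the point on its underside straight below the hinge (z = 0 on the bench). Mount axes, at yaw 0: y along the lever from the pointer end (-y) to the pad end (+y), x away from the robot (the scale's face looks to +x), z up. Dark steel base slab: 15 mm thick, x -55 to 55, y -195 to 105 mm. The hinge line is parallel to the mount's x, at 62 mm height.
- plate (a joint): Tilt of the aluminium plate about the hinge, rad: 0 at rest (level, against its stop), grows as the pad is pressed down, stop at 0.30. A spring returns it when released; spring load at the pad about 2 N when it starts to move, rising by about 27 N per rad (5 to 9 N at the tab).
- pad_top (a point): Centre of the top of the black round finger pad, 30 mm across and 10 mm high, on a corner of the tilt plate (the pad-end corner on the robot's side). At rest 82 mm above the bench, at x -22, y +80 mm in the mount's axes; it moves down about 8 mm for each 0.1 rad of tilt. The plate around it is 6 mm thick, 86 x 155 mm, its top 10 mm below the pad's top; the pad needs to be pressed down about 9 to 20 mm.
- pad: The same pad as a part; its origin is the centre of its underside.
- pointer_tip (a point): Tip of the pointer: a thin dark 4 mm rod that runs from the plate to the far (-y) end of the mount and ends in a flat aluminium flag, 16 x 16 mm and 4 mm thick; the tip is the middle of the flag's outer edge, 160 mm from the hinge. At rest 69 mm above the bench; it rises 2 mm for each 1 mm that the pad is pressed down.
- pointer: The pointer as a part of the tilt plate; its origin lies on the hinge line.
- tab_mid (a point): Middle height of the brass tab, a 14 mm high block (24 x 20 mm from above) clamped at the outer (-y) edge of the scale beside the pointer tip's path; the point is on the tab's end that faces the pointer tip. Its height differs each time: 18 to 38 mm above the pointer's rest height. The pointer is at the tab when its tip's height lies within the tab's 14 mm height (7 mm above or below this point).
- scale: The upright white scale plate with black division lines (4 x 50 x 120 mm, on the base), together with the tab; it stands behind the pointer tip as seen from +x. Origin at the centre of its foot, 15 mm above the bench.
- mirror: Round mirror, 44 mm across, in a dark cell standing upright on the plate near the hinge; top about 123 mm above the bench, 100 mm from the pad along the mount's y. Origin at the centre of its foot on the plate. It tilts with the plate.
- jar: Bystander: white plastic cylinder jar, 52 mm across (foot 72 mm), 176 mm high, loose. Origin at the centre of its underside.
- stand: Bystander: brass base 90 x 90 x 12 mm with an upright steel rod, 182 mm high in all, loose. Origin at the centre of its underside.
- loupe: Bystander: black round magnifier lying flat, 48 mm across, 18 mm high, with a short stub of a handle to its +y, loose. Origin at the centre of the round part's underside.

How it is judged (in metres and radians):
On the way, in this order (a step that is already met when the one before it is completed fails the run):
1. the fingers press the pad and the pointer tip stays level with the tab (within 7 mm of its middle) for 0.7 s (z of pointer_tip in the frame of tab_mid between -0.007 and 0.007 m and contact force between the fingers and pad above 0.5 N), for 0.7 s.
2. the pad is released and the plate is back at rest (value of joint plate below 0.02 rad and contact force between the fingers and pad below 0.1 N), for 0.2 s.
At the end, for the whole second after the job is handed in: The plate is back at rest (tilt below 0.02 rad, still), the mount and the other things stand within 20 mm of where they were (value of joint plate below 0.02 rad and velocity of joint plate below 0.05 rad/s and distance of each of mount_base, jar, stand, loupe from where it was at the start of the episode below 0.02 m and angle between mount_base's own z axis and vertical below 0.05 rad); the robot touches nothing.
It fails at once if the pointer is driven past the tab (tip more than 14 mm above the tab's middle) (z of pointer_tip in the frame of tab_mid above 0.014 m).
It fails at once if the robot touches the mirror (contact force between any of the fingers, the arm and mirror above 0.5 N).
It fails at once if the robot touches the pointer, the scale or its tab (contact force between any of the fingers, the arm and pointer above 0.5 N or contact force between any of the fingers, the arm and scale above 0.5 N).
It fails at once if the mount is pushed more than 20 mm, lifted or tipped (distance of mount_base from where it was at the start of the episode above 0.02 m or height (world z) of mount_base above 0.006 m or angle between mount_base's own z axis and vertical above 0.08 rad).
It fails at once if a bystander is moved more than 20 mm, or tipped (distance of any of jar, stand, loupe from where it was at the start of the episode above 0.02 m or angle between any of jar, stand, loupe's own z axis and vertical above 0.3 rad).
It also fails if it takes over 34 s, if anything falls off the work surface, if the arm or the gripper's body presses on something with over 40 N, if the wrist force passes 120 N, or if a joint passes its speed limit or range.

## Working session

There is one attempt and no reset: what is moved stays moved. The work goes in short steps, each a Python script; the robot and the scene stay as the last script left them, time stands still between calls to the robot, and variables do not carry over. Pictures are saved under pics/ and viewed, at most 10 in all, crops included, and the job is handed in when it is done.

```bash
mkdir -p pics; ls
python3 - <<'E'
from rig import ctrl, grip, kin, eyes, job, telemetry
import cv2,numpy as np
ims=[]
for c in ["scene","top"]:
    im=eyes.camera(c); ims.append(im)
    for l in ["mount_base","pad_top","pointer_tip","tab_mid","mirror","scale","jar","stand","loupe","pad"]:
        r=eyes.tip_of(l,c); print(c,l,[(np.round(d["position"],1).tolist(),round(d["conf"],2)) for d in r[:2]])
    k=eyes.get_calibration(c); print(k)
cv2.imwrite("pics/a.png",ims[0][:,:,::-1]);cv2.imwrite("pics/b.png",ims[1][:,:,::-1])
print(telemetry.read_time(),telemetry.read_ee_rot(),eyes.get_calibration("wrist"))
E
```

```text
pics
scene mount_base [([281.0, 249.8], 0.78), ([348.1, 164.5], 0.32)]
scene pad_top [([307.3, 222.9], 0.51)]
scene pointer_tip [([227.3, 256.8], 0.51), ([305.6, 226.1], 0.22)]
scene tab_mid [([221.6, 254.7], 0.6)]
scene mirror [([276.6, 242.1], 0.63)]
scene scale [([225.9, 261.9], 0.8)]
scene jar [([147.5, 285.1], 0.62)]
scene stand [([390.5, 190.9], 0.81)]
scene loupe [([345.4, 163.3], 0.58), ([229.8, 261.3], 0.41)]
scene pad [([306.8, 223.0], 0.49)]
{'fx': 421.75759545664175, 'fy': 421.75759545664175, 'cx': 275.9793566004862, 'cy': 213.35932957344107, 'dist': array([0.01369761, 0.        , 0.        , 0.        , 0.        ]), 'rvec': array([ 2.13877805,  1.59722852, -0.44530828]), 'tvec': array([-100.81908037, -400.10688121, 1522.87164711])}
top mount_base [([282.3, 183.7], 0.73)]
top pad_top [([249.1, 188.7], 0.57)]
top pointer_tip [([350.3, 174.2], 0.61)]
top tab_mid [([354.0, 173.6], 0.62)]
top mirror [([294.2, 177.3], 0.44)]
top scale [([349.6, 182.7], 0.84)]
top jar [([430.4, 184.8], 0.95)]
top stand [([135.4, 223.6], 0.96)]
top loupe [([167.0, 281.9], 0.53)]
top pad [([255.
[... 327 characters left out ...]
[-9.75282883e-01  2.20959947e-01 -1.04345108e-05]
 [ 2.20959947e-01  9.75282883e-01  3.08618736e-06]
 [ 1.08585236e-05  7.04296752e-07 -1.00000000e+00]] {'fx': 356.71420524412446, 'fy': 356.71420524412446, 'cx': 282.12664812604254, 'cy': 210.6524621110144, 'dist': array([-0.03915509,  0.        ,  0.        ,  0.        ,  0.        ]), 'tool_from_camera': array([[-4.17139552e-04, -9.62161331e-01, -2.72480088e-01,
         6.85927940e+01],
       [ 9.99999656e-01, -5.96862103e-04,  5.76696183e-04,
         7.92643427e-01],
       [-7.17507806e-04, -2.72479753e-01,  9.62161249e-01,
        -1.24475223e+02],
       [ 0.00000000e+00,  0.00000000e+00,  0.00000000e+00,
         1.00000000e+00]])}
```

View pics/a.png

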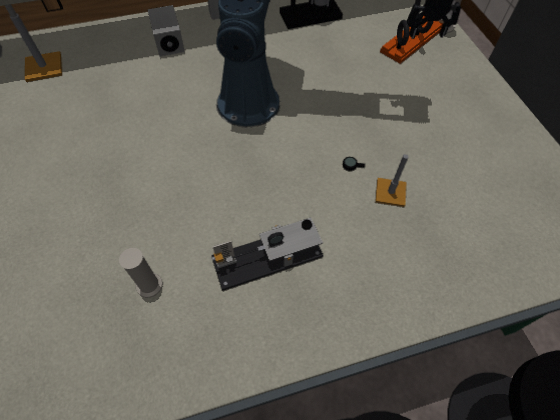

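View pics/b.png

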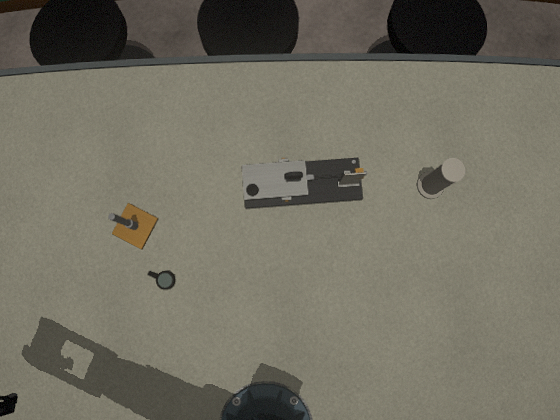

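```bash
cat > h.py <<'E'
from rig import ctrl, grip, kin, eyes, job, telemetry
import cv2,numpy as np
from scipy.spatial.transform import Rotation as R
def cam(c,p=None,rot=None):
    k=eyes.get_calibration(c)
    K=np.array([[k["fx"],0,k["cx"]],[0,k["fy"],k["cy"]],[0,0,1]])
    if c=="wrist":
        T=np.eye(4);T[:3,:3]=rot;T[:3,3]=p
        W=np.linalg.inv(T@k["tool_from_camera"]); return K,k["dist"],W[:3,:3],W[:3,3]
    return K,k["dist"],cv2.Rodrigues(k["rvec"])[0],k["tvec"]
def ray(C,uv):
    K,d,Rm,t=C
    x=cv2.undistortPoints(np.array([[uv]],float),K,d)[0,0]
    v=Rm.T@np.array([x[0],x[1],1]); return -Rm.T@t, v/np.linalg.norm(v)
def onz(C,uv,z):
    o,v=ray(C,uv); return o+v*(z-o[2])/v[2]
def tri(obs):
    A=0;b=0
    for C,uv in obs:
        o,v=ray(C,uv);P=np.eye(3)-np.outer(v,v);A=A+P;b=b+P@o
    return np.linalg.solve(A,b)
def proj(C,X):
    K,d,Rm,t=C
    return cv2.projectPoints(np.array(X,float).reshape(-1,1,3),cv2.Rodrigues(Rm)[0],np.array(t,float),K,d)[0][:,0]
E
python3 - <<'E'
from h import *
S=cam("scene");T=cam("top")
o={"mount_base":([281,249.8],[282.3,183.7],0),"pad_top":([307.3,222.9],[249.1,188.7],82),"pointer_tip":([227.3,256.8],[350.3,174.2],69),"tab_mid":([221.6,254.7],[354,173.6],97),"mirror":([276.6,242.1],[294.2,177.3],72),"scale":([225.9,261.9],[349.6,182.7],15),"jar":([147.5,285.1],[430.4,184.8],0),"stand":([390.5,190.9],[135.4,223.6],0),"loupe":([345.4,163.3],[167,281.9],0)}
for n,(s,t,z) in o.items(): print(n,onz(S,s,z).round(),onz(T,t,z).round(),tri([(S,s),(T,t)]).round())
E
```

```text
mount_base [599. -57.   0.] [607. -53.   0.] [604. -56.  10.]
pad_top [579.  24.  82.] [579.  27.  82.] [579.  26.  81.]
pointer_tip [ 611. -212.   69.] [ 613. -218.   69.] [ 613. -214.   74.]
tab_mid [ 614. -225.   97.] [ 608. -222.   97.] [ 610. -224.   88.]
mirror [607. -73.  72.] [607. -81.  72.] [608. -77.  75.]
scale [ 598. -218.   15.] [ 604. -223.   15.] [ 602. -220.   24.]
jar [ 598. -440.    0.] [ 598. -438.    0.] [ 598. -439.   -0.]
stand [500. 331.   0.] [511. 327.   0.] [509. 322.  16.]
loupe [358. 236.   0.] [362. 242.   0.] [361. 238.   4.]
```

The scene picture shows the mount near (270,255), with the pad at (307,225) and the scale and tab at (222,256). The top picture shows the pad at (252,190) and the tab at (359,171). The network positions agree with both. Next I'll find oblique wrist views from the +x side, to measure the tab and pointer heights.

Run:
```python
from h import *
tc=eyes.get_calibration("wrist")["tool_from_camera"]
tgt=np.array([612,-205,85.]);out=[]
for az in range(-90,91,15):
  for el in (25,35,45,55):
    for d in (280,340):
      a,e=np.radians(az),np.radians(el)
      c=tgt+d*np.array([np.cos(a)*np.cos(e),np.sin(a)*np.cos(e),np.sin(e)])
      z=(tgt-c)/d
      x0=np.cross(z,[0,0,1.]);x0/=np.linalg.norm(x0)
      for roll in range(0,360,30):
        x=R.from_rotvec(z*np.radians(roll)).apply(x0);y=np.cross(z,x)
        W=np.eye(4);W[:3,:3]=np.c_[x,y,z];W[:3,3]=c
        T=W@np.linalg.inv(tc)
        tip=T[:3,3]+19*T[:3,2]
        if tip[2]<160: continue
        try:q=kin.ik(T[:3,3],T[:3,:3])
        except Exception as ex: q=None
        if q is not None: out.append((az,el,d,roll,T[:3,3].round().tolist(),np.round(q,2).tolist()))
for o in out:
  if o[1]<=45: print(o)
print(len(out))
```

```text
(-90, 25, 280, 180, [613.0, -320.0, 174.0], [-0.87, 0.89, 0.95, 0.56, 1.96, 2.31])
(-90, 25, 340, 90, [580.0, -387.0, 171.0], [-1.06, 0.97, 0.97, 0.83, 2.02, 0.72])
(-90, 25, 340, 120, [585.0, -381.0, 185.0], [-1.03, 0.89, 1.01, 0.74, 1.96, 1.24])
(-90, 25, 340, 150, [597.0, -376.0, 196.0], [-0.97, 0.88, 0.94, 0.64, 1.97, 1.78])
(-90, 25, 340, 180, [613.0, -374.0, 199.0], [-0.91, 0.95, 0.79, 0.56, 2.07, 2.33])
(-90, 25, 340, 210, [629.0, -376.0, 195.0], [-0.87, 1.1, 0.55, 0.53, 2.24, 2.88])
(-90, 35, 280, 120, [585.0, -311.0, 180.0], [-0.96, 0.69, 1.26, 0.66, 1.74, 1.18])
(-90, 35, 280, 150, [597.0, -305.0, 189.0], [-0.89, 0.68, 1.21, 0.55, 1.74, 1.75])
(-90, 35, 280, 180, [613.0, -303.0, 192.0], [-0.83, 0.75, 1.07, 0.46, 1.83, 2.32])
(-90, 35, 280, 210, [629.0, -305.0, 189.0], [-0.78, 0.88, 0.88, 0.41, 1.99, 2.86])
(-90, 35, 280, 240, [640.0, -312.0, 179.0], [-0.77, 1.04, 0.67, 0.43, 2.17, -2.88])
(-90, 35, 340, 0, [611.0, -388.0, 174.0], [-0.96, 1.23, 0.54, 0.85, 2.34, -0.68])
(-90, 35, 340, 30, [595.0, -386.0, 178.0], [-1.01, 1.09, 0.78, 0.83, 2.19, -0.25])
(-90, 35, 340, 60, [584
[... 26478 characters left out ...]
228.0], [0.03, 0.64, 1.22, -0.74, 1.65, -1.34])
(90, 45, 340, 120, [639.0, -74.0, 239.0], [-0.02, 0.56, 1.27, -0.63, 1.59, -0.9])
(90, 45, 340, 150, [627.0, -82.0, 247.0], [-0.07, 0.43, 1.39, -0.55, 1.46, -0.44])
(90, 45, 340, 180, [611.0, -85.0, 250.0], [-0.09, 0.3, 1.54, -0.53, 1.29, 0.05])
(90, 45, 340, 210, [595.0, -82.0, 247.0], [-0.08, 0.19, 1.69, -0.59, 1.12, 0.61])
(90, 45, 340, 240, [584.0, -73.0, 238.0], [-0.03, 0.15, 1.81, -0.75, 1.01, 1.27])
(90, 45, 340, 270, [580.0, -62.0, 227.0], [0.05, 0.2, 1.85, -0.95, 1.02, 2.0])
(90, 45, 340, 300, [585.0, -51.0, 216.0], [0.12, 0.32, 1.8, -1.08, 1.14, 2.66])
(90, 45, 340, 330, [597.0, -43.0, 208.0], [0.16, 0.45, 1.68, -1.1, 1.3, -3.07])
597
```

```bash
cat >> h.py <<'E'
def view(tgt,az,el,d,roll):
    a,e=np.radians(az),np.radians(el);tgt=np.array(tgt,float)
    c=tgt+d*np.array([np.cos(a)*np.cos(e),np.sin(a)*np.cos(e),np.sin(e)])
    z=(tgt-c)/d;x0=np.cross(z,[0,0,1.]);x0/=np.linalg.norm(x0)
    x=R.from_rotvec(z*np.radians(roll)).apply(x0)
    W=np.eye(4);W[:3,:3]=np.c_[x,np.cross(z,x),z];W[:3,3]=c
    T=W@np.linalg.inv(eyes.get_calibration("wrist")["tool_from_camera"])
    return T[:3,3],T[:3,:3]
E
python3 - <<'E'
from h import *
import pickle
tgt=[612,-205,85]
p=telemetry.read_position();r=telemetry.read_ee_rot()
ctrl.move_l([p[0],p[1],340],vel=250)
ctrl.move_pose([560,200,340],r)
grip(0)
obs=[]
for i,(az,el,d) in enumerate([(45,35,340),(0,45,340)]):
    ctrl.move_pose(*view(tgt,az,el,d,180)); ctrl.sleep(.2)
    p=telemetry.read_position();r=telemetry.read_ee_rot()
    im=eyes.camera("wrist"); cv2.imwrite(f"pics/w{i}.png",im[::-1,::-1,::-1])
    D={}
    for l in ["pointer_tip","tab_mid","pad_top","mount_base","scale"]:
        D[l]=[(np.array(x["position"]),x["conf"]) for x in eyes.tip_of(l,"wrist")[:1]]
    obs.append((p,r,D)); print({l:(v[0][0].round(1).tolist(),round(v[0][1],2)) if v else None for l,v in D.items()})
pickle.dump(obs,open("obs.pkl","wb"))
for l in obs[0][2]:
    if all(o[2][l] for o in obs): print(l,tri([(cam("wrist",o[0],o[1]),o[2][l][0][0]) for o in obs]).round(1))
print(telemetry.read_time(),telemetry.read_position(),telemetry.read_force())
E
```

```text
{'pointer_tip': ([288.8, 202.2], 0.57), 'tab_mid': ([297.8, 219.7], 0.89), 'pad_top': ([9.6, 89.0], 0.75), 'mount_base': ([158.3, 68.7], 0.87), 'scale': ([287.9, 167.3], 0.69)}
{'pointer_tip': ([294.2, 198.9], 0.92), 'tab_mid': ([305.4, 210.0], 0.85), 'pad_top': ([68.1, 231.2], 0.92), 'mount_base': ([156.0, 163.9], 0.73), 'scale': ([297.8, 174.1], 0.81)}
pointer_tip [ 610.3 -214.    67.8]
tab_mid [ 612.4 -224.2   85.2]
pad_top [575.9  22.2  79.7]
mount_base [ 6.024e+02 -5.760e+01  3.000e-01]
scale [ 602.7 -219.3   15.7]
7.5667 [ 731.50297471 -204.25761486  250.40016171] [ 0.36797588 -0.12602713  1.05045295]
```

View pics/w0.png

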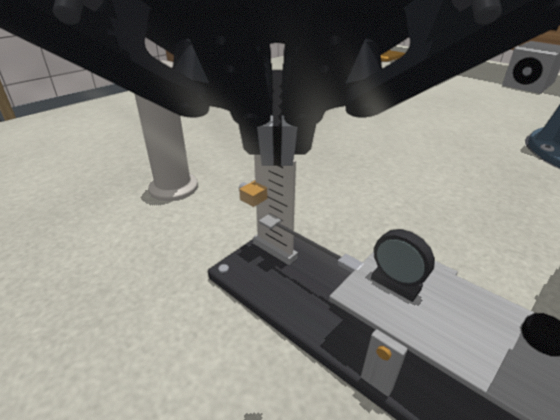

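View pics/w1.png

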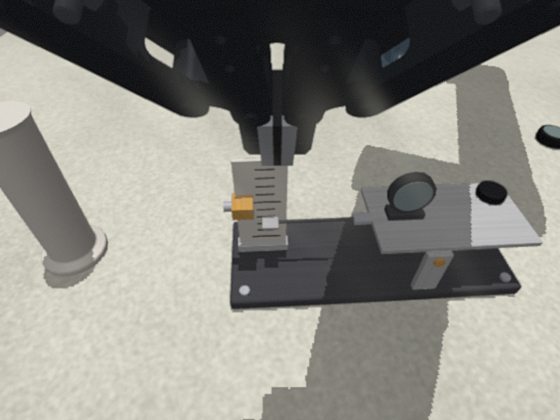

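The upside-down wrist pictures, shown rotated, have the flag at about (265,220), the tab at (242,207) and the pad at (491,191). The network points match these. The tab is about 18 mm above the tip. I'll take one lower view to confirm that, then go above the pad.

Run:
```python
from h import *
import pickle
obs=pickle.load(open("obs.pkl","rb"))
ctrl.move_pose(*view([612,-205,85],38,28,350,200)); ctrl.sleep(.2)
p=telemetry.read_position();r=telemetry.read_ee_rot()
im=eyes.camera("wrist"); cv2.imwrite("pics/w2.png",im[::-1,::-1,::-1])
D={l:[(np.array(x["position"]),x["conf"]) for x in eyes.tip_of(l,"wrist")[:1]] for l in ["pointer_tip","tab_mid","pad_top","mount_base","scale"]}
obs.append((p,r,D)); pickle.dump(obs,open("obs.pkl","wb"))
for l in D:
    use=[o for o in obs if o[2][l]]
    X=tri([(cam("wrist",o[0],o[1]),o[2][l][0][0]) for o in use])
    print(l,X.round(1),[(proj(cam("wrist",o[0],o[1]),X)[0]-o[2][l][0][0]).round(1).tolist() for o in use])
Rd=np.array([[0,1,0],[1,0,0],[0,0,-1.]])
a=np.radians(2.9);Rd=R.from_euler("z",a).as_matrix()@Rd
print(kin.ik([576,22,105],Rd), kin.ik([576,22,180],Rd))
ctrl.move_l([p[0],p[1],max(p[2],260)],vel=250)
ctrl.move_pose([576,22,220],Rd)
ctrl.move_l([576,22,112],vel=120); ctrl.sleep(.3)
print(telemetry.read_position(),telemetry.read_time(),[telemetry.read_force().round(2).tolist() for _ in range(3)],telemetry.read_gripper_width())
im=eyes.camera("wrist"); cv2.imwrite("pics/w3.png",im[:,:,::-1])
im=eyes.camera("scene"); cv2.imwrite("pics/s3.png",cv2.resize(im[190:300,170:350,::-1],None,fx=4,fy=4,interpolation=cv2.INTER_CUBIC))
```

```text
pointer_tip [ 612.5 -214.4   70.6] [[1.8, 0.6], [-0.0, 1.0], [-1.7, -0.7]]
tab_mid [ 614.2 -224.5   87.4] [[1.4, 0.5], [-0.0, 0.8], [-1.3, -0.6]]
pad_top [575.7  21.9  79.5] [[-0.4, 0.7], [0.0, -0.5]]
mount_base [602.4 -57.9   0.8] [[-0.5, 0.5], [-0.3, 0.2], [0.5, -0.9]]
scale [ 602.8 -220.    15.5] [[-0.9, 1.3], [0.0, -1.9], [-0.0, 0.3]]
[-1.67638960e-01  3.54256428e-01  1.71117289e+00 -4.44089210e-16
  1.07616333e+00 -2.18253508e-01] [-1.67638960e-01  2.55370402e-01  1.66708268e+00 -4.44089210e-16
  1.21913957e+00 -2.18253508e-01]
[576.31567362  21.94931789 112.58963224] 11.3833 [[-0.18, 0.15, -0.35], [-0.18, 0.15, -0.35], [-0.18, 0.15, -0.35]] 0.16121128561472792
```

View pics/w3.png

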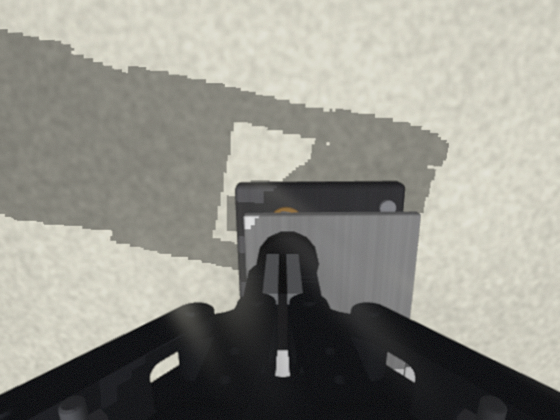

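View pics/s3.png

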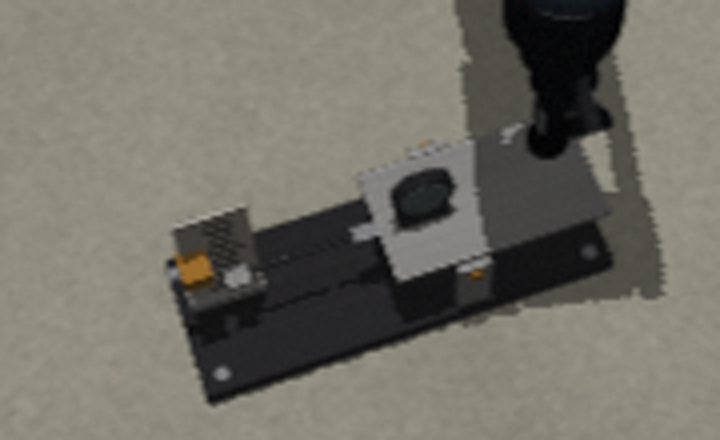

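The wrist view shows the fingertips (column 284) centred over the pad (286,260). The scene crop shows the gripper clear of the mirror, with flag and tab at (237,275) and (195,268). The tab is about 17–18 mm above the tip, so I'll press stepwise while watching force and height.

Run:
```python
from h import *
f0=telemetry.read_force()
for z in [103,101.5,100.5,99.5,98.5,97.5,96.5,95.5,94.5,93.5]:
    ctrl.move_l([576,22,z],vel=25); ctrl.sleep(.06)
    p=telemetry.read_position();f=telemetry.read_force()-f0
    print(z,(p[2]-19).round(2),f.round(2))
    if f[2]>8: break
ctrl.sleep(.3)
p=telemetry.read_position();print(p,(telemetry.read_force()-f0).round(2))
im=eyes.camera("scene"); cv2.imwrite("pics/s4.png",cv2.resize(im[225:285,190:270,::-1],None,fx=8,fy=8,interpolation=cv2.INTER_CUBIC))
for l in ["pointer_tip","tab_mid"]: print(l,[(np.round(x["position"],1).tolist(),x["conf"]) for x in eyes.tip_of(l,"scene")[:1]])
print(telemetry.read_time())
S=cam("scene"); print("pred tip at h=0,9,18,27; tab",proj(S,[[611,-216,69],[611,-216,78],[611,-215,87],[611,-214,96],[612,-224,87]]).round(1).tolist())
```

```text
103 83.93 [ 0.42  0.07 -0.66]
101.5 82.52 [ 0.13 -0.22  0.31]
100.5 81.8 [-0.42  1.07  2.34]
99.5 80.67 [-0.08  2.38  3.51]
98.5 79.59 [0.09 3.21 4.23]
97.5 78.59 [0.41 3.78 4.8 ]
96.5 77.56 [1.59 4.66 4.37]
95.5 76.61 [1.38 5.18 5.07]
94.5 75.63 [0.08 5.06 5.26]
93.5 74.69 [0.27 6.04 5.4 ]
[576.07707419  22.31971364  93.70763467] [0.12 5.26 4.76]
pointer_tip [([220.6, 259.1], 0.74)]
tab_mid [([392.8, 191.1], 0.49)]
15.275
pred tip at h=0,9,18,27; tab [[225.8, 257.3], [225.5, 255.8], [225.5, 254.3], [225.5, 252.7], [222.2, 255.5]]
```

View pics/s4.png

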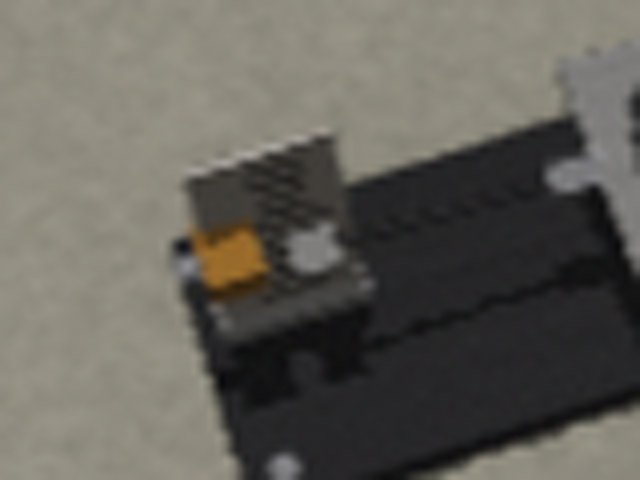

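The scene crop has the flag at (312,247), which is full-picture (229.0,255.9). It was at (229.2,258.75) at rest, a rise of 2.85 px or about 17 mm, so it is nearly at the tab's middle. I'll shift slightly to ease the 5 N side load, go 0.6 mm deeper, hold, then release.

Run:
```python
from h import *
ctrl.move_l([576,23.5,92.9],vel=10)
ctrl.sleep(.3); print(telemetry.read_position(),telemetry.read_force().round(2))
im=eyes.camera("scene"); cv2.imwrite("pics/s5.png",cv2.resize(im[225:285,190:270,::-1],None,fx=8,fy=8,interpolation=cv2.INTER_CUBIC))
ctrl.sleep(1.2); print(telemetry.read_force().round(2),telemetry.read_time())
```

```text
[576.12308301  22.58476269  93.07377123] [-0.32 -0.84  4.68]
[0.32 0.16 4.48] 17.1333
```

View pics/s5.png

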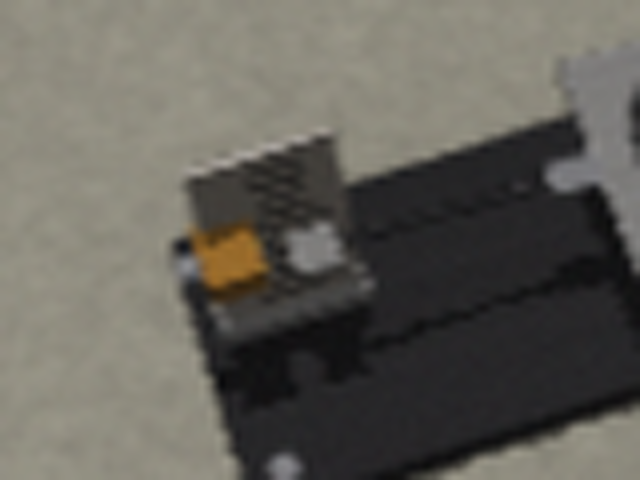

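The crop shows the flag's outer edge at (290,252). A line along the mount's y axis from there reaches the middle of the tab's facing end, about (265,259), so the pointer is level. It was held for over 1.5 s, and I can release now.

Run:
```python
from h import *
p=telemetry.read_position()
ctrl.move_l([576,p[1],103],vel=25)
ctrl.move_l([576,p[1],200],vel=120); ctrl.sleep(.6)
print(telemetry.read_force().round(2),telemetry.read_time())
im=eyes.camera("scene"); cv2.imwrite("pics/s6.png",cv2.resize(im[190:300,170:350,::-1],None,fx=4,fy=4,interpolation=cv2.INTER_CUBIC))
```

```text
[ 0.14 -0.6   0.17] 19.25
```

View pics/s6.png

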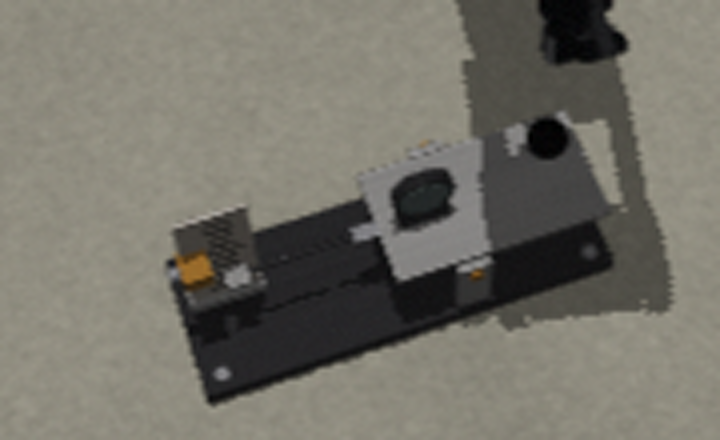

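The flag is back at (237,275), its rest position. The mount has not moved and the gripper is clear of it.

```bash
python3 -c "
from rig import job
print(job.hand_in())"
```

```text
the job is handed in; nothing more can be done
None
```

I pressed the pad until the pointer was level with the tab (judged from the pictures, about 17–18 mm of rise) and held it there for over 1.5 s. The plate then sprang back to rest with the mount unmoved. The job was handed in and returned no verdict.

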